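# Load a dish canister into its transfer dock

### The arm

A 7-joint arm with a two-finger parallel gripper is mounted at the origin on a cart in front of the work surface, level with it; the furniture and walls round the work are solid. World frame = base frame: x ahead of the robot, y to its left, z up, the work surface at z = 0. Lengths are in m, angles in rad, forces in N, time in s.
With the tool pointing down it reaches from about 0.425 to 0.925 m from the base axis. Payload 6.8 kg.
Tool frame: the origin (TCP) lies between the finger pads, 19 mm behind the fingertips; this is the grasp point; z points along the fingers, y is the line along which they close (so a half turn about z gives the same grasp; the last joint's range is limited). The gripper opens to 85 mm and grips with 20 to 120 N. Pads are 22 mm wide; open, the fingers measure 114 mm over their backs; the gripper's body (76 mm by 85 mm) begins 54 mm behind the grasp point. The pads swing forward as they close: fully open they stand 13 mm farther back than shut.
Start: joints at [-1.21, 0.477, 0.022, 1.555, -0.011, 1.109, -0.083], TCP at [0.305, 0.602, 0.25] pointing down, gripper open.
Joint ranges: [-2.96, 2.96], [-0.34, 2.1], [-1.41, 1.46], [0.24, 2.44], [-1.37, 4.51], [0.17, 1.92], [-2.96, 2.96]. Speed limits (rad/s): [2.39, 2.39, 3.14, 3.14, 3.14, 3.14, 3.14].

### API

Orientations are given as a rotation vector (axis times angle).
In Python, from bench import r, vision, job gives the robot as it stands (r), with the cameras (vision) and the job (job).
- The arm moves only by the shell command python3 drive.py FILE [OPENING] [FORCE], which reads ROWS from the file FILE. ROWS is a JSON object with one list for each field, all of the same length, 1 to 5, a row being the entries at one place: sx, sy, sz (the shift in shares of 0.5 m (1.0 is 0.5 m)), rx, ry, rz (a rotation vector in a scale on which 1.0 is 2 rad); each row is the pose to reach, as a shift and turn from the pose commanded when the command began, along the tool's axes at that moment; what a row does not reach only later rows make up. A row lasts 1/10 s, in which the tool goes at most 0.05 m and 0.15 rad, less where a joint would pass 70% of its speed; a pose out of reach is approached as far as the arm can. OPENING is the finger opening in m, set as the command begins (- or left out keeps the last). The fingers move at their own pace and stop on an object; FORCE is the grip in N (left out, the last holds). Time passes only in rows, so rows that do not move let the fingers close. It prints the time, the measured TCP pose, the force, the opening and the grip force at its end. Input that does not fit is refused with a message, and nothing moves.
- r.get_obs(): the state, without advancing time (a new reading comes with each control period).
- vision.grab_frame(name): name is "scene" or "top" or "wrist"; returns (picture, depth): 480x640x3 uint8, blue, green, red; 480x640 float32, m along the optical axis (not along the pixel's ray), 0 where there is no reading.
- vision.camera_info(name): a dict with "camera_matrix" (3x3 intrinsics, pixels), "k1" (the pictures are not rectified: a ray, as slopes to the right and down, at radius r is drawn at 1 + k1 r^2 times it, then the intrinsics apply), "R" (3x3) and "t" (3): a world point X has camera coordinates R X + t. Camera axes: x right, y down, z forward; pixel columns grow to the right and rows downward; lengths in m; the calibration is good to about 2 mm. A picture is of the moment at which its call begins: read the wrist's pose just before it. camera_info takes no time and is no camera call; for the wrist camera it gives the pose at the moment of the call.
- job.hand_in(): hands the job in; it is judged then, once.
The state is a dict: "clock": time; "joints": joint angles; "qvel": joint speeds; "tau": joint torques, N m; "tcp_pos": TCP position; "orientation": TCP orientation; "contact_force": force on the tool from outside, world axes, zero at the start; "moment": the same for the moment, N m; "grip_width": finger opening in m; "gripper_force": force on a finger pad.
Only numpy, scipy, OpenCV 4.12 (cv2) and the standard library are available. Lean on these libraries where they do the work, as an engineer would, in place of code of your own. Each camera call takes 0.05 s, during which the arm holds its last target. There are 200 camera calls.

### The job

Load the steel dish canister, which lies at the open end of its transfer dock, so that the dock can go to the pass window: with the hand on top of it, roll it along the deck and over the sprung catch bar, bearing down just hard enough to push the bar under it, until it rests square against the end stop with the bar sprung up behind it. Do not grip the canister, lift it, push it from the side or crush it, and leave the other things where they are.

Things in the scene. Friction and masses are not known exactly. Their poses are not given: they have to be found in the camera images.
- canister: the lying stainless steel canister on the deck: a closed cylinder, 76 mm diameter, 150 mm long, 0.25 to 0.5 kg. Origin in the middle of its axis (38 mm above the deck); its own y runs along the axis, x and z turn as it rolls. It starts up to 0.1 rad askew to the dock, rolls freely, and under a palm on its crown advances half as far as the palm. More than 60 N dents it
- dock: the fixed dock: white deck 282 x 204 mm on feet, top 34 to 42 mm above the table, a carrying handle on each long side. Origin on the deck's top face, z up; x is the rolling direction, from the open end (x = -170 mm) to the steel end stop (56 mm high, rubber bumper faces at x = +93 mm). Guide rails 26 mm high at y = -90 and +90 mm from x = -30 mm to the stop, flared ends from x = -64 mm
- bar (a point): point on the deck in the middle of the catch bar (dock x = +30 mm): a rounded steel bar 120 mm long across the dock, 10 mm wide, standing 7 mm proud of the deck through a slot. The lying canister first touches it when its axis is 23.5 mm before the bar; once the axis is past the bar, the bar drives it on towards the stop
- seat (a point): where the middle of the canister's axis lies when the canister is home: dock x = +55 mm, 38 mm above the deck. The seat has about 2 mm of play between the bar and the bumpers
- catch (a joint): travel of the sprung catch bar in m: 0 = fully up, 0.007 = flush with the deck. It resists with 8 N when up and 15 N when flush, more than the canister's weight can press down; if the hand lifts before the canister's axis is past the bar, the canister rolls back
- spare_canister: a second such canister, standing upright on the table behind the dock (76 mm diameter, 150 mm high); not to be moved. Origin at its middle
- slide_box: white slide box, 94 x 98 x 34 mm, behind the dock; bystander. Origin under its centre
- tip_box: blue pipette-tip box, 72 x 115 x 58 mm, at the right; bystander. Origin under its centre
- blower: black bulb blower with a red nozzle, 43 mm wide, 102 mm high, at the right; bystander. Origin under its centre
- tally_counter: round tally counter, 44 x 54 x 27 mm, at the left of the dock; bystander. Origin under its centre

How it is judged:
On the way:
1. the canister, with the hand bearing on its top, holds the catch bar pressed at least 4 mm down (value of joint catch above 0.004 m and contact force between any of the fingers, the arm and canister above 0.5 N), for 0.04 s.
At the end, for the whole second after the job is handed in: the canister lies at rest on the deck at the end stop (its axis 49 to 59 mm along the dock, within 20 mm of the middle across it, square to the dock within 0.06 rad, axis 35 to 41 mm above the deck), the catch bar is up behind it (pressed less than 1.5 mm) (x of canister in the frame of dock between 0.049 and 0.059 m and y of canister in the frame of dock between -0.02 and 0.02 m and z of canister in the frame of dock between 0.035 and 0.041 m and angle between the y axis of canister and the y axis of dock, either way round below 0.06 rad and value of joint catch below 0.0015 m and linear speed of canister below 0.02 m/s); the robot touches nothing.
It fails at once if the hand touches the canister from the side or grips it (tool point less than 81 mm above the deck, i.e. under 5 mm above the lying canister's crown, while in contact) (contact force between any of the fingers, the arm and canister above 0.5 N and z of the grasp point in the frame of dock below 0.081 m).
It fails at once if the canister is pressed with more than 60 N (contact force between any of the fingers, the arm and canister above 60 N).
It fails at once if the canister is lifted off the deck (z of canister in the frame of dock above 0.055 m).
It fails at once if a bystander is moved by more than 15 mm (distance of any of spare_canister, slide_box, tip_box, blower, tally_counter from where it was at the start of the episode above 0.015 m).
It also fails if it takes over 48 s, if anything falls off the work surface, if the arm or the gripper's body presses on something with over 40 N, if the wrist force passes 120 N, or if a joint passes its speed limit or range.

## Working session

There is one attempt and no reset: what is moved stays moved. The work goes in short steps, Python scripts to look and compute and a shell command to move; the robot and the scene stay as the last step left them, time stands still between calls to the robot, and variables do not carry over. Pictures are saved under pics/ and viewed, at most 10 in all, crops included, and the job is handed in when it is done.

```bash
ls; mkdir -p pics; python3 - <<'E'
from bench import r, vision, job
import cv2,numpy as np
o=r.get_obs();print({k:np.round(v,3) for k,v in o.items()})
for n in("scene","top"):
    p,d=vision.grab_frame(n);cv2.imwrite(f"pics/{n}0.png",p);np.save(f"pics/{n}0.npy",d)
    c=vision.camera_info(n);print(n,c)
E
```

```text
bench.py
drive.py
pics
{'clock': np.float64(0.0), 'joints': array([-1.21 ,  0.478,  0.022,  1.556, -0.011,  1.109, -0.083]), 'qvel': array([ 0.   , -0.   , -0.   ,  0.   ,  0.003, -0.001, -0.   ]), 'tau': array([ 1.0000e-03, -5.9647e+01,  1.6080e+00, -2.8119e+01,  1.3000e-02,
        9.0000e-03, -0.0000e+00]), 'tcp_pos': array([0.305, 0.602, 0.249]), 'orientation': array([-7.290e-01, -3.055e+00,  3.000e-03]), 'contact_force': array([0.452, 0.13 , 0.547]), 'moment': array([-0.003, -0.037, -0.019]), 'gripper_force': np.float64(0.0), 'grip_width': np.float64(0.085)}
scene {'camera_matrix': array([[610.25833246,   0.        , 320.17513993],
       [  0.        , 610.25833246, 246.31162473],
       [  0.        ,   0.        ,   1.        ]]), 'k1': 0.052102217961124644, 'R': array([[ 0.53649722, -0.8435184 ,  0.025445  ],
       [-0.38329106, -0.27042258, -0.88315321],
       [ 0.75183688,  0.4640564 , -0.46839402]]), 't': array([-0.49702329,  0.23865703,  1.06019084])}
top {'camera_matrix': array([[448.62131827,   0.        , 322.44844687],
       [  0.        , 448.62131827, 241.55610517],
       [  0.        ,   0.        ,   1.        ]]), 'k1': -0.04241173681159041, 'R': array([[ 0.01646991, -0.99972731, -0.01655459],
       [-0.98871746, -0.01381868, -0.14915371],
       [ 0.14888428,  0.01882436, -0.98867543]]), 't': array([-0.23811977,  0.57937402,  1.02524313])}
```

View pics/top0.png

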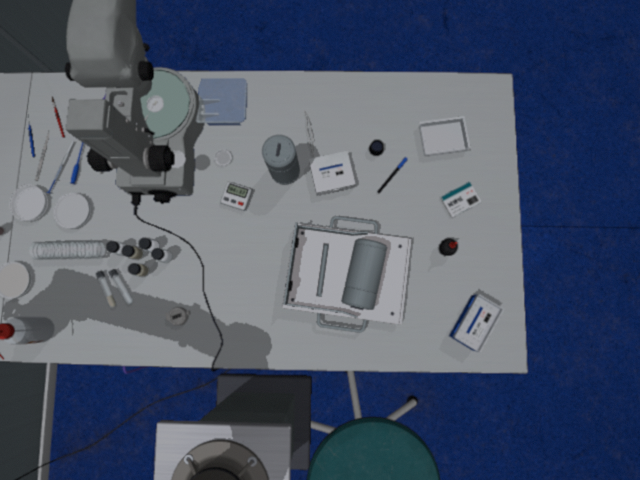

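View pics/scene0.png

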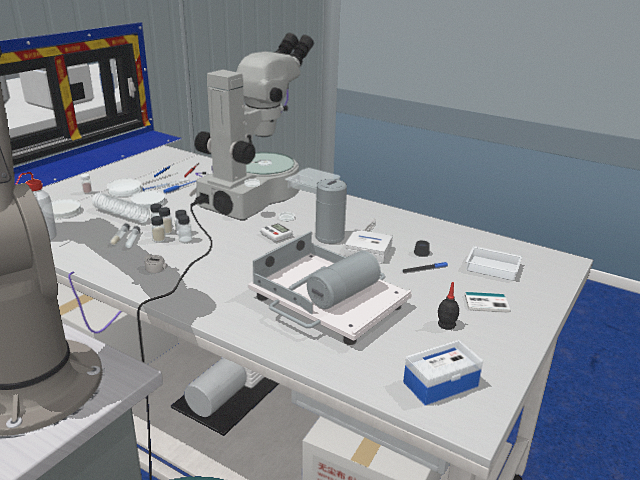

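The top view shows the dock at about (290–410, 225–325), open end to the right and stop at the left (x≈297). The bar is near (322, 270) and the canister spans (370, 245) to (358, 300). Rolling therefore runs along about +y in the world frame.

```bash
cat > h.py <<'E'
import cv2,numpy as np
from bench import r, vision, job
def rays(c,px):
    px=np.asarray(px,float).reshape(-1,2);K=c["camera_matrix"]
    s=(px-K[:2,2])/[K[0,0],K[1,1]];u=s.copy()
    for _ in range(20): u=s/(1+c["k1"]*(u**2).sum(1,keepdims=True))
    return np.c_[u,np.ones(len(u))]
def depro(c,px,z): return (rays(c,px)*np.reshape(z,(-1,1))-c["t"])@c["R"]
def onplane(c,px,h):
    d=rays(c,px)@c["R"];o=-c["R"].T@c["t"];return o+d*((h-o[2])/d[:,2])[:,None]
def cloud(c,d,x0,x1,y0,y1):
    g=np.stack(np.meshgrid(np.arange(x0,x1),np.arange(y0,y1)),-1).reshape(-1,2)
    z=d[g[:,1],g[:,0]];k=z>0;return g[k],depro(c,g[k],z[k])
E
python3 - <<'E'
from h import *
a=cv2.imread("pics/top0.png")[205:340,270:430];cv2.imwrite("pics/c1.png",cv2.resize(a,None,fx=4.4,fy=4.4,interpolation=cv2.INTER_CUBIC))
a=cv2.imread("pics/scene0.png")[225:350,235:425];cv2.imwrite("pics/c2.png",cv2.resize(a,None,fx=4,fy=4,interpolation=cv2.INTER_CUBIC))
for n,b in(("top",(280,425,210,335)),("scene",(240,420,225,350))):
    c=vision.camera_info(n);g,P=cloud(c,np.load(f"pics/{n}0.npy"),*b)
    h,e=np.histogram(P[:,2],np.arange(-.01,.14,.004));print(n,[(round(float(q),3),int(w)) for q,w in zip(e,h)])
    np.savez(f"pics/{n}c.npz",g=g,P=P)
    k=(P[:,2]>.09)&(P[:,2]<.14)
    print(P[k].min(0),P[k].max(0))
    # canister crown: fit cylinder axis from upper points
    from scipy.ndimage import label
    k=(P[:,2]>.07)&(P[:,2]<.13)&(P[:,1]<.08)
    Q=P[k];print(len(Q),Q.mean(0),Q.max(0),Q.min(0))
E
```

```text
top [(-0.01, 11), (-0.006, 905), (-0.002, 4936), (0.002, 1504), (0.006, 11), (0.01, 0), (0.014, 0), (0.018, 6), (0.022, 36), (0.026, 65), (0.03, 1134), (0.034, 4783), (0.038, 1401), (0.042, 267), (0.046, 32), (0.05, 42), (0.054, 28), (0.058, 136), (0.062, 138), (0.066, 22), (0.07, 19), (0.074, 48), (0.078, 65), (0.082, 107), (0.086, 132), (0.09, 271), (0.094, 188), (0.098, 243), (0.102, 319), (0.106, 565), (0.11, 604), (0.114, 42), (0.118, 0), (0.122, 0), (0.126, 0), (0.13, 0), (0.134, 0)]
[ 0.42587933 -0.37392148  0.09001322] [ 0.61955955 -0.14459061  0.11685038]
2603 [ 0.50533607 -0.30324037  0.10171684] [ 0.61955955 -0.14459061  0.11685038] [ 0.42556232 -0.37502525  0.07021426]
scene [(-0.01, 0), (-0.006, 82), (-0.002, 6242), (0.002, 4162), (0.006, 199), (0.01, 197), (0.014, 161), (0.018, 283), (0.022, 161), (0.026, 356), (0.03, 621), (0.034, 3385), (0.038, 1506), (0.042, 480), (0.046, 292), (0.05, 301), (0.054, 300), (0.058, 328), (0.062, 326), (0.066, 193), (0.07, 176), (0.074, 233), (0.078, 236), (0.082, 260), (0.086, 267), (0.09, 279), (0.094, 193), (0.098, 194), (0.102, 221), (0.106, 284), (0.11, 453), (0.114, 47), (0.118, 0), (0.122, 0), (0.126, 0), (0.13, 0), (0.134, 0)]
[ 0.42047266 -0.37357713  0.09001504] [ 0.62148245 -0.14276832  0.11670271]
2843 [ 0.4910802  -0.29623033  0.09424204] [ 0.62148245 -0.14103435  0.11670271] [ 0.42047266 -0.37647519  0.07001278]
```

View pics/c1.png

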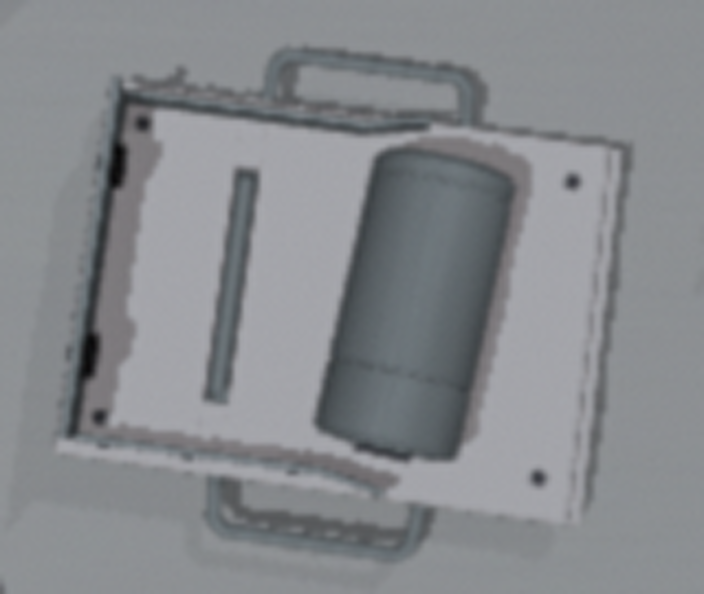

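View pics/c2.png

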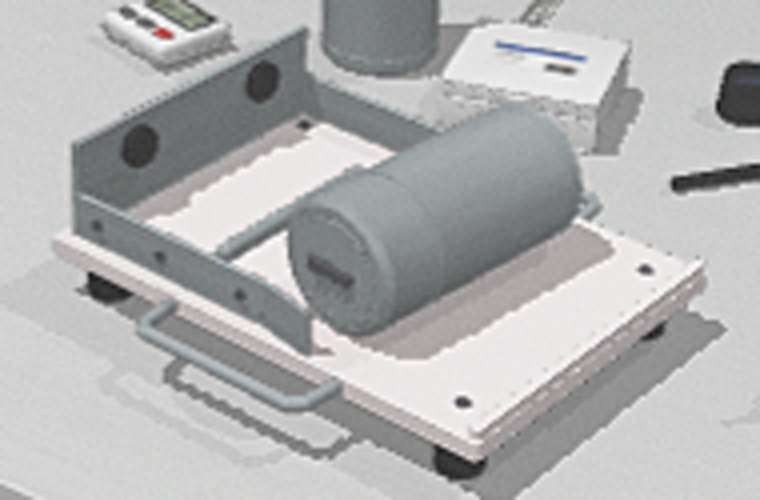

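Crop c1 shows the bar ends at (247,172) and (216,402), and the deck's open-edge corners at (622,147) and (578,522). The deck screws are at (572,181), (539,478), (143,122) and (99,416). In c2 the matching screws are at (646,270), (463,401) and (305,125), and the near bar end is at (228,247).

```bash
cat > m.py <<'E'
from h import *
from scipy.optimize import least_squares
ct,cs=vision.camera_info("top"),vision.camera_info("scene")
T=lambda p:np.array(p,float)/4.4+[270,205]
S=lambda p:np.array(p,float)/4+[235,225]
def tri(a,b):
    A=[];B=[]
    for c,p in((ct,a),(cs,b)):
        d=(rays(c,p)@c["R"])[0];d/=np.linalg.norm(d);M=np.eye(3)-np.outer(d,d);A.append(M);B.append(M@(-c["R"].T@c["t"]))
    x=np.linalg.lstsq(np.vstack(A),np.hstack(B),rcond=None)[0];return x
for a,b in(((572,181),(646,270)),((539,478),(463,401)),((143,122),(305,125)),((216,402),(228,247))): print("tri",tri(T(a),S(b)).round(4))
deck={}
for n in("top","scene"):
    P=np.load(f"pics/{n}c.npz")["P"];k=(abs(P[:,2]-.036)<.006);print(n,"deck median",np.median(P[k,2]))
hd=.037
for nm,p,h in(("bar1",(247,172),hd+.007),("bar2",(216,402),hd+.007),("tr",(622,147),hd),("br",(578,522),hd),("s1",(572,181),hd),("s2",(539,478),hd),("s3",(143,122),hd),("s4",(99,416),hd)):
    print(nm,onplane(ct,T(p),h)[0].round(4))
for n in("top","scene"):
    P=np.load(f"pics/{n}c.npz")["P"];k=(P[:,2]>.085)&(P[:,1]<-.22)&(P[:,1]>-.37);Q=P[k]
    def f(v):
        x,y,z,s,=v; d=np.array([np.cos(s),np.sin(s),0]);w=Q-[x,y,z];w=w-np.outer(w@d,d);return np.linalg.norm(w,axis=1)-.038
    s=least_squares(f,[.5,-.3,.075,0.2],loss="soft_l1",f_scale=.002);x,y,z,a=s.x
    d=np.array([np.cos(a),np.sin(a),0]);t=(Q-s.x[:3])@d;m=(np.percentile(t,.5)+np.percentile(t,99.5))/2
    print(n,"axis z",z,"yaw",a,"mid",(s.x[:3]+m*d).round(4),"len",np.ptp(t),len(Q))
E
python3 m.py
```

```text
tri [ 0.5747 -0.4133  0.0376]
tri [ 0.4156 -0.3942  0.0392]
tri [ 0.6039 -0.1804  0.0374]
tri [ 0.4547 -0.2258  0.0464]
top deck median 0.036115790048036014
scene deck median 0.036915393631525836
bar1 [ 0.5766 -0.2382  0.044 ]
bar2 [ 0.4533 -0.2236  0.044 ]
tr [ 0.5942 -0.4413  0.037 ]
br [ 0.3933 -0.4157  0.037 ]
s1 [ 0.5752 -0.414   0.037 ]
s2 [ 0.416  -0.3952  0.037 ]
s3 [ 0.6043 -0.181   0.037 ]
s4 [ 0.445  -0.1612  0.037 ]
top axis z 0.07373896670190665 yaw -0.21442063006064135 mid [ 0.5043 -0.3255  0.0737] len 0.1516611157344636 2157
scene axis z 0.0742083013975359 yaw -0.2185163288896568 mid [ 0.5003 -0.3237  0.0742] len 0.1534687250608664 1679
```

```bash
cat > go.py <<'E'
# go.py x y z : shift in the tool's axes from the measured pose; also yaw error to tool y = dock x, and dock coords
import sys;from h import *
from scipy.spatial.transform import Rotation as Ro
o=r.get_obs();R=Ro.from_rotvec(o["orientation"]);p=o["tcp_pos"];M=R.as_matrix()
D=np.array([.5124,-.2607,.0365]);dx=np.array([.1217,.9926,0]);dy=np.array([-.9926,.1217,0]);dz=np.array([0,0,1.])
B=np.c_[dy,dx,-dz]
if len(sys.argv)>1:
    a=np.array(list(map(float,sys.argv[1:4]))) # dock coords of target
    print("shift",(M.T@(D+np.c_[dx,dy,dz]@a-p)).round(4),"turn",Ro.from_matrix(M.T@B).as_rotvec().round(3))
q=p-D;print("tcp dock",np.round([q@dx,q@dy,q@dz],4),"F",o["contact_force"].round(1),"t",o["clock"],o["grip_width"])
print("tool axes in dock",(np.c_[dx,dy,dz].T@M).round(2).tolist())
E
python3 go.py 0.4 0 .21;python3 go.py -.0805 .002 .14
```

```text
shift [-0.4389 -0.2994  0.0032] turn [-0.002 -0.    -0.347]
tcp dock [0.8308 0.3111 0.2126] F [-0.3  0.5 -0.3] t 0.1 0.08595302968139486
tool axes in dock [[0.34, 0.94, -0.0], [0.94, -0.34, 0.0], [-0.0, -0.0, -1.0]]
shift [-0.6004 -0.7519  0.0739] turn [-0.002 -0.    -0.347]
tcp dock [0.8308 0.3111 0.2126] F [-0.3  0.5 -0.3] t 0.1 0.08595302968139486
tool axes in dock [[0.34, 0.94, -0.0], [0.94, -0.34, 0.0], [-0.0, -0.0, -1.0]]
```

Units first: shifts go in shares of 0.5 m and turns go in shares of 2 rad. So -0.2 m / 0.5 = -0.4, -0.14 m / 0.5 = -0.28.

```bash
echo '{"sx": [-0.4,-0.4,-0.4,-0.4,-0.4],"sy": [-0.28,-0.28,-0.28,-0.28,-0.28],"sz": [0,0,0,0,0],"rx": [0,0,0,0,0],"ry": [0,0,0,0,0],"rz": [0,0,0,0,0]}' > path.dat && python3 drive.py path.dat 0.012; echo '{"sx": [-0.4,-0.4,-0.4,-0.4,-0.4],"sy": [-0.3,-0.3,-0.3,-0.3,-0.3],"sz": [0,0,0,0,0],"rx": [0,0,0,0,0],"ry": [0,0,0,0,0],"rz": [0,0,0,0,0]}' > path.dat && python3 drive.py path.dat; python3 go.py -.0805 .002 .16
```

```text
clock: 0.6
tcp_pos: [0.4211, 0.3841, 0.2497]
orientation: [0.732, 3.055, -0.001]
contact_force: [0.6, 0.5, -0.2]
grip_width: 0.0132
gripper_force: 0.0
clock: 1.1
tcp_pos: [0.5311, 0.1608, 0.2499]
orientation: [-0.729, -3.055, 0.0]
contact_force: [2.2, 1.6, -0.6]
grip_width: 0.0119
gripper_force: 0.0
shift [-0.1992 -0.4608  0.0534] turn [-0.    -0.    -0.347]
tcp dock [0.4206 0.0327 0.2134] F [ 2.2  1.6 -0.6] t 1.1 0.011882970165792128
tool axes in dock [[0.34, 0.94, -0.0], [0.94, -0.34, 0.0], [0.0, -0.0, -1.0]]
```

Converted, -0.23 m / 0.5 = -0.46, -0.1 m / 0.5 = -0.2, -0.347 rad / 2 = -0.1735.

```bash
echo '{"sx": [-0.2,-0.2,-0.2,-0.2,-0.2],"sy": [-0.46,-0.46,-0.46,-0.46,-0.46],"sz": [0,0,0,0,0],"rx": [0,0,0,0,0],"ry": [0,0,0,0,0],"rz": [-0.075,-0.125,-0.1735,-0.1735,-0.1735]}' > path.dat && python3 drive.py path.dat; python3 go.py -.0805 .002 .16
```

```text
clock: 1.6
tcp_pos: [0.5155, -0.0869, 0.2499]
orientation: [-0.191, -3.136, -0.0]
contact_force: [1.9, 0.2, 0.3]
grip_width: 0.012
gripper_force: 0.0
shift [-0.016  -0.2534  0.0533] turn [ 0. -0.  0.]
tcp dock [0.1729 0.0181 0.2134] F [1.9 0.2 0.3] t 1.6 0.011975088589271876
tool axes in dock [[-0.0, 1.0, 0.0], [1.0, 0.0, 0.0], [0.0, 0.0, -1.0]]
```

Converted, -0.25 m / 0.5 = -0.5, -0.016 m / 0.5 = -0.032.

```bash
echo '{"sx": [-0.032,-0.032,-0.032,-0.032,-0.032],"sy": [-0.5,-0.5,-0.5,-0.5,-0.5],"sz": [0,0,0,0,0],"rx": [0,0,0,0,0],"ry": [0,0,0,0,0],"rz": [0,0,0,0,0]}' > path.dat && python3 drive.py path.dat; echo '{"sx": [0,0,0],"sy": [-0.006,-0.006,-0.006],"sz": [0.106,0.106,0.106],"rx": [0,0,0],"ry": [0,0,0],"rz": [0,0,0]}' > path.dat && python3 drive.py path.dat; python3 go.py -.0805 .002 .1
python3 - <<'E'
from h import *
p,d=vision.grab_frame("scene");a=p[200:360,230:430];cv2.imwrite("pics/c3.png",cv2.resize(a,None,fx=3.7,fy=3.7,interpolation=cv2.INTER_CUBIC))
E
```

```text
clock: 2.1
tcp_pos: [0.5012, -0.3363, 0.2497]
orientation: [-0.191, -3.135, -0.001]
contact_force: [0.6, 0.1, -0.2]
grip_width: 0.0121
gripper_force: 0.0
clock: 2.4
tcp_pos: [0.5007, -0.3363, 0.1958]
orientation: [-0.19, -3.132, -0.003]
contact_force: [0.6, -0.2, 0.6]
grip_width: 0.012
gripper_force: 0.0
shift [-0.0006 -0.0042  0.0593] turn [ 0.002 -0.004  0.001]
tcp dock [-0.0765  0.0024  0.1593] F [ 0.6 -0.2  0.6] t 2.4 0.011955396437880596
tool axes in dock [[-0.0, 1.0, 0.0], [1.0, 0.0, 0.0], [0.0, 0.0, -1.0]]
```

View pics/c3.png

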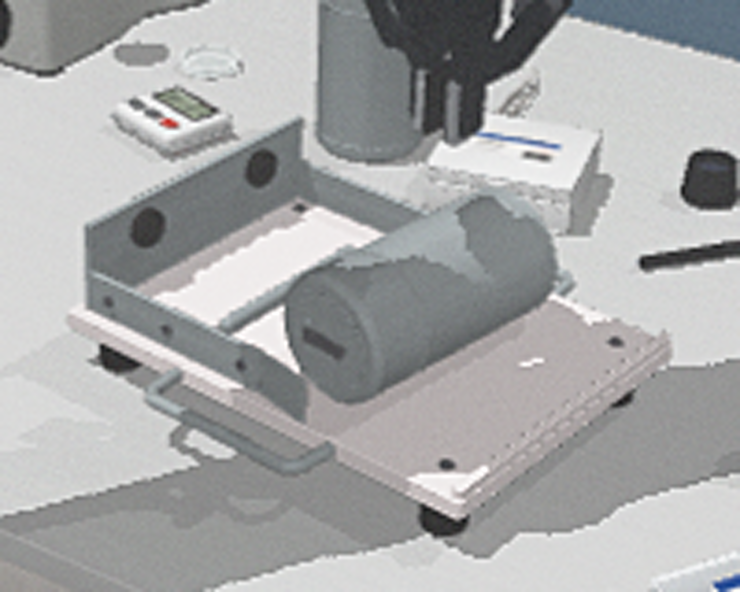

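The two fingertips at (430–470, 130) hang above the canister, just apart along the rolling direction. The canister is undisturbed.

Converted, 0.057 m / 0.5 = 0.114, 0.055 m / 0.5 = 0.11.

```bash
echo '{"sx": [0,0,0,0],"sy": [-0.006,-0.006,-0.006,-0.006],"sz": [0.06,0.11,0.114,0.114],"rx": [0,0,0,0],"ry": [0,0,0,0],"rz": [0,0,0,0]}' > path.dat && python3 drive.py path.dat|egrep 'tcp|force'; for i in 1; do echo '{"sx": [0,0],"sy": [0,0],"sz": [0.004,0.004],"rx": [0,0],"ry": [0,0],"rz": [0,0]}' > path.dat && python3 drive.py path.dat|egrep 'tcp|ct_force';echo '{"sx": [0,0],"sy": [0,0],"sz": [0.004,0.004],"rx": [0,0],"ry": [0,0],"rz": [0,0]}' > path.dat && python3 drive.py path.dat|egrep 'tcp|ct_force';  echo '{"sx": [0,0],"sy": [0,0],"sz": [0.004,0.004],"rx": [0,0],"ry": [0,0],"rz": [0,0]}' > path.dat && python3 drive.py path.dat|egrep 'tcp|ct_force'; done; python3 go.py
```

```text
tcp_pos: [0.5021, -0.3399, 0.1414]
contact_force: [-0.1, 0.2, 0.4]
gripper_force: 0.0
tcp_pos: [0.502, -0.3407, 0.1395]
contact_force: [0.3, -0.1, 1.3]
tcp_pos: [0.5012, -0.3405, 0.1363]
contact_force: [1.0, -0.1, 0.2]
tcp_pos: [0.5009, -0.3404, 0.1338]
contact_force: [-0.1, -0.5, -1.3]
tcp dock [-0.0805  0.0017  0.0973] F [-0.1 -0.5 -1.3] t 3.45 0.011612922578737795
tool axes in dock [[-0.0, 1.0, 0.0], [1.0, 0.0, 0.0], [0.0, 0.0, -1.0]]
```

Converted, 0.002 m / 0.5 = 0.004.

```bash
echo '{"sx": [0,0],"sy": [0,0],"sz": [0.004,0.004],"rx": [0,0],"ry": [0,0],"rz": [0,0]}' > path.dat && python3 drive.py path.dat|egrep 'tcp|ct_force';echo '{"sx": [0,0],"sy": [0,0],"sz": [0.004,0.004],"rx": [0,0],"ry": [0,0],"rz": [0,0]}' > path.dat && python3 drive.py path.dat|egrep 'tcp|ct_force';  echo '{"sx": [0,0],"sy": [0,0],"sz": [0.002,0.002],"rx": [0,0],"ry": [0,0],"rz": [0,0]}' > path.dat && python3 drive.py path.dat|egrep 'tcp|ct_force'; python3 go.py
```

```text
tcp_pos: [0.5009, -0.3404, 0.1316]
contact_force: [0.3, -0.5, 1.1]
tcp_pos: [0.501, -0.3412, 0.1306]
contact_force: [-1.6, -0.6, 4.3]
tcp_pos: [0.5009, -0.3418, 0.1304]
contact_force: [-3.5, -0.3, 10.7]
tcp dock [-0.0819  0.0015  0.0939] F [-3.5 -0.3 10.7] t 4.05 0.011900808408708078
tool axes in dock [[0.0, 1.0, -0.0], [1.0, -0.0, -0.0], [-0.0, -0.0, -1.0]]
```

Converted, 0.032 m / 0.5 = 0.064, 0.028 m / 0.5 = 0.056.

```bash
echo '{"sx": [0,0,0,0,0],"sy": [0.016,0.036,0.056,0.064,0.064],"sz": [0,0,0,0,0],"rx": [0,0,0,0,0],"ry": [0,0,0,0,0],"rz": [0,0,0,0,0]}' > path.dat && python3 drive.py path.dat|egrep 'tcp|ct_force';echo '{"sx": [0,0,0,0,0],"sy": [0.02,0.04,0.056,0.06,0.06],"sz": [0,0,0,0,0],"rx": [0,0,0,0,0],"ry": [0,0,0,0,0],"rz": [0,0,0,0,0]}' > path.dat && python3 drive.py path.dat|egrep 'tcp|ct_force'; python3 go.py
```

```text
tcp_pos: [0.5073, -0.3088, 0.1303]
contact_force: [3.1, -0.4, 4.7]
tcp_pos: [0.5117, -0.279, 0.1306]
contact_force: [5.0, -1.3, 7.0]
tcp dock [-0.0182 -0.0015  0.0941] F [ 5.  -1.3  7. ] t 5.05 0.011925845549535118
tool axes in dock [[-0.0, 1.0, -0.0], [1.0, 0.0, -0.01], [-0.01, -0.0, -1.0]]
```

```bash
cat > look.py <<'E'
from h import *
from scipy.optimize import least_squares
D=np.array([.5124,-.2607]);dx=np.array([.1217,.9926]);dy=np.array([-.9926,.1217])
o=r.get_obs();tp=o["tcp_pos"]
for n in("top","scene"):
    c=vision.camera_info(n);p,d=vision.grab_frame(n);cv2.imwrite(f"pics/{n}_{o['clock']:.2f}.png",p)
    g,P=cloud(c,d,*((280,425,210,335) if n=="top" else (240,420,225,350)))
    q=P[:,:2]-D;u=q@dx;v=q@dy
    k=(P[:,2]>.08)&(P[:,2]<.114)&(abs(v)<.085)&(u<.085)&(u>-.13)
    k&=~((np.linalg.norm(P[:,:2]-tp[:2],axis=1)<.05)&(P[:,2]>.111+ (tp[2]>.15)))
    Q=np.c_[u,v,P[:,2]][k]
    def f(s):
        e=np.array([-np.sin(s[3]),np.cos(s[3]),0]);w=Q-[s[0],0,s[2]];w=w-np.outer(w@e,e);return np.linalg.norm(w,axis=1)-.038
    s=least_squares(f,[np.median(u[k]),0,.074,0],loss="soft_l1",f_scale=.002).x
    e=np.array([-np.sin(s[3]),np.cos(s[3]),0]);t=(Q-[s[0],0,s[2]])@e;m=(np.percentile(t,.5)+np.percentile(t,99.5))/2
    print(n,"canister dock x %.4f y %.4f z %.4f yaw %.3f len %.3f n %d"%(s[0]+m*e[0],m*e[1],s[2]-.0365,s[3],np.ptp(t),len(Q)))
E
python3 look.py
```

```text
top canister dock x -0.0285 y 0.0506 z 0.0383 yaw -0.145 len 0.042 n 94
scene canister dock x -0.0334 y 0.0015 z 0.0367 yaw -0.096 len 0.156 n 1553
```

Converted, -0.015 m / 0.5 = -0.03, -0.006 m / 0.5 = -0.012.

```bash
echo '{"sx": [0,0,0],"sy": [0,0,0],"sz": [-0.012,-0.03,-0.03],"rx": [0,0,0],"ry": [0,0,0],"rz": [0,0,0]}' > path.dat && python3 drive.py path.dat 0.018|egrep 'tcp|ct_force';python3 look.py; python3 go.py -.05 0 .109
```

```text
tcp_pos: [0.5084, -0.2792, 0.1449]
contact_force: [0.7, -0.0, -0.2]
top canister dock x -0.0345 y 0.0495 z 0.0377 yaw -0.129 len 0.045 n 100
scene canister dock x -0.0389 y 0.0019 z 0.0368 yaw -0.097 len 0.157 n 1587
shift [-0.002  -0.0314 -0.0015] turn [ 0. -0. -0.]
tcp dock [-0.0186  0.002   0.1075] F [ 0.2 -0.2  0.4] t 5.55 0.0182745158948321
tool axes in dock [[0.0, 1.0, 0.0], [1.0, -0.0, 0.0], [0.0, 0.0, -1.0]]
```

Converted, -0.034 m / 0.5 = -0.068, -0.02 m / 0.5 = -0.04.

```bash
echo '{"sx": [-0.004,-0.004,-0.004],"sy": [-0.04,-0.068,-0.068],"sz": [0,0,0],"rx": [0,0,0],"ry": [0,0,0],"rz": [0,0,0]}' > path.dat && python3 drive.py path.dat|egrep 'tcp|ct_force';python3 look.py; python3 go.py -.055 0 .109
```

```text
tcp_pos: [0.5052, -0.3156, 0.1438]
contact_force: [0.5, 0.2, -0.0]
shift [-0.0003 -0.0012 -0.0018] turn [-0.    -0.001 -0.002]
tcp dock [-0.0538  0.0003  0.1072] F [0.7 1.3 0.6] t 5.9 0.018123055424612747
tool axes in dock [[0.0, 1.0, -0.0], [1.0, -0.0, 0.0], [0.0, -0.0, -1.0]]
  return _methods._mean(a, axis=axis, dtype=dtype,
  ret = ret.dtype.type(ret / rcount)
Traceback (most recent call last):
  File "look.py", line 14, in <module>
    s=least_squares(f,[np.median(u[k]),0,.074,0],loss="soft_l1",f_scale=.002).x
      ~~~~~~~~~~~~~^^^^^^^^^^^^^^^^^^^^^^^^^^^^^^^^^^^^^^^^^^^^^^^^^^^^^^^^^^
ValueError: Initial guess is outside of provided bounds
```

Top is fully occluded by the arm, so I'll use the scene camera only.

```bash
sed -i 's/for n in("top","scene")/for n in("scene",)/' look.py; python3 look.py;python3 look.py
```

```text
scene canister dock x -0.0393 y 0.0020 z 0.0365 yaw -0.095 len 0.155 n 1540
scene canister dock x -0.0392 y 0.0026 z 0.0366 yaw -0.099 len 0.157 n 1540
```

Converted, 0.015 m / 0.5 = 0.03, 0.0145 m / 0.5 = 0.029.

```bash
echo '{"sx": [0,0,0,0,0],"sy": [-0.01,-0.01,-0.01,-0.01,-0.01],"sz": [0.012,0.024,0.029,0.03,0.03],"rx": [0,0,0,0,0],"ry": [0,0,0,0,0],"rz": [0,0,0,0,0]}' > path.dat && python3 drive.py path.dat|egrep 'tcp|ct_force'; python3 go.py
```

```text
tcp_pos: [0.5056, -0.319, 0.1303]
contact_force: [-3.9, -0.6, 14.7]
tcp dock [-0.0587 -0.0003  0.0938] F [-3.9 -0.6 14.7] t 6.5 0.018025904031609256
tool axes in dock [[0.0, 1.0, -0.0], [1.0, -0.0, -0.0], [-0.0, -0.0, -1.0]]
```

Converted, 0.038 m / 0.5 = 0.076, 0.036 m / 0.5 = 0.072.

```bash
echo '{"sx": [0,0,0,0,0],"sy": [0.016,0.036,0.056,0.072,0.076],"sz": [0,0,0,0,0],"rx": [0,0,0,0,0],"ry": [0,0,0,0,0],"rz": [0,0,0,0,0]}' > path.dat && python3 drive.py path.dat|egrep 'tcp|ct_force';echo '{"sx": [0,0,0,0,0],"sy": [0.02,0.04,0.06,0.068,0.072],"sz": [0,0,0,0,0],"rx": [0,0,0,0,0],"ry": [0,0,0,0,0],"rz": [0,0,0,0,0]}' > path.dat && python3 drive.py path.dat|egrep 'tcp|ct_force'; python3 go.py; python3 look.py; echo '{"sx": [0],"sy": [0],"sz": [0],"rx": [0],"ry": [0],"rz": [0]}' > path.dat && python3 drive.py path.dat|egrep 'ct_force';python3 look.py
```

```text
tcp_pos: [0.5123, -0.2796, 0.1298]
contact_force: [2.8, -1.3, 5.8]
tcp_pos: [0.518, -0.2444, 0.1304]
contact_force: [4.1, -0.8, 6.4]
tcp dock [ 0.0168 -0.0036  0.0939] F [ 4.1 -0.8  6.4] t 7.5 0.017883253858240605
tool axes in dock [[-0.0, 1.0, -0.0], [1.0, 0.0, -0.01], [-0.01, -0.0, -1.0]]
scene canister dock x -0.0020 y -0.0008 z 0.0366 yaw -0.096 len 0.160 n 1514
contact_force: [4.7, -1.3, 7.6]
scene canister dock x -0.0023 y -0.0011 z 0.0366 yaw -0.097 len 0.159 n 1513
```

Converted, -0.02 m / 0.5 = -0.04, 0.002 m / 0.5 = 0.004.

```bash
echo '{"sx": [0,0],"sy": [0.004,0.004],"sz": [-0.04,-0.04],"rx": [0,0],"ry": [0,0],"rz": [0,0]}' > path.dat && python3 drive.py path.dat 0.02|egrep 'tcp|ct_force';python3 look.py;echo '{"sx": [0,0],"sy": [-0.06,-0.06],"sz": [-0.04,-0.04],"rx": [0,0],"ry": [0,0],"rz": [0,0]}' > path.dat && python3 drive.py path.dat|egrep 'tcp|ct_force';python3 look.py; python3 go.py -.02 0 .109
```

```text
tcp_pos: [0.5157, -0.2426, 0.1501]
contact_force: [0.9, -0.4, -0.6]
scene canister dock x -0.0046 y -0.0009 z 0.0375 yaw -0.097 len 0.158 n 1716
tcp_pos: [0.5107, -0.2766, 0.1701]
contact_force: [-0.5, -0.8, 0.1]
scene canister dock x -0.0052 y -0.0015 z 0.0375 yaw -0.095 len 0.157 n 1740
shift [-0.0001 -0.0061  0.0235] turn [-0.001  0.    -0.003]
tcp dock [-1.390e-02  1.000e-04  1.325e-01] F [ 0.2  0.7 -1.1] t 8.2 0.02014147650690193
tool axes in dock [[0.0, 1.0, -0.0], [1.0, -0.0, -0.0], [-0.0, -0.0, -1.0]]
```

Converted, 0.037 m / 0.5 = 0.074, -0.016 m / 0.5 = -0.032.

```bash
echo '{"sx": [0,0,0,0,0],"sy": [-0.032,-0.032,-0.032,-0.032,-0.032],"sz": [0,0.04,0.068,0.074,0.074],"rx": [0,0,0,0,0],"ry": [0,0,0,0,0],"rz": [0,0,0,0,0]}' > path.dat && python3 drive.py path.dat 0.024|egrep 'tcp|ct_force';echo '{"sx": [0,0],"sy": [0,0],"sz": [0.006,0.006],"rx": [0,0],"ry": [0,0],"rz": [0,0]}' > path.dat && python3 drive.py path.dat|egrep 'tcp|ct_force'; python3 go.py;python3 look.py
```

```text
tcp_pos: [0.5086, -0.2878, 0.1309]
contact_force: [-0.3, -0.2, 0.0]
tcp_pos: [0.5091, -0.2889, 0.1301]
contact_force: [-5.4, 0.3, 11.5]
tcp dock [-0.0284 -0.0001  0.0936] F [-5.4  0.3 11.5] t 8.9 0.02393376460044331
tool axes in dock [[0.0, 1.0, -0.0], [1.0, -0.0, 0.0], [0.0, -0.0, -1.0]]
scene canister dock x -0.0065 y -0.0006 z 0.0361 yaw -0.099 len 0.158 n 1388
```

Converted, 0.016 m / 0.5 = 0.032, 0.014 m / 0.5 = 0.028.

```bash
echo '{"sx": [-0.002,-0.002,-0.002,-0.002],"sy": [0.016,0.028,0.032,0.032],"sz": [0.002,0.003,0.004,0.004],"rx": [0,0,0,0],"ry": [0,0,0,0],"rz": [0,0,0,0]}' > path.dat && python3 drive.py path.dat|egrep 'tcp|ct_force';echo '{"sx": [-0.002,-0.002,-0.002],"sy": [0.012,0.024,0.024],"sz": [0.002,0.003,0.003],"rx": [0,0,0],"ry": [0,0,0],"rz": [0,0,0]}' > path.dat && python3 drive.py path.dat|egrep 'tcp|ct_force'; python3 go.py;python3 look.py
```

```text
tcp_pos: [0.5125, -0.2729, 0.1302]
contact_force: [-11.0, 2.1, 29.8]
tcp_pos: [0.5154, -0.261, 0.1295]
contact_force: [-11.6, 3.6, 37.3]
tcp dock [ 0.0001 -0.003   0.093 ] F [-11.6   3.6  37.3] t 9.65 0.0241558052535743
tool axes in dock [[-0.0, 1.0, 0.0], [1.0, 0.0, -0.0], [-0.0, 0.0, -1.0]]
scene canister dock x 0.0075 y -0.0027 z 0.0363 yaw -0.091 len 0.157 n 1413
```

Converted, 0.016 m / 0.5 = 0.032, -0.001 m / 0.5 = -0.002.

```bash
echo '{"sx": [-0.002,-0.004,-0.004],"sy": [0.012,0.028,0.032],"sz": [-0.002,-0.002,-0.002],"rx": [0,0,0],"ry": [0,0,0],"rz": [0,0,0]}' > path.dat && python3 drive.py path.dat|egrep 'tcp|ct_force'; python3 go.py;python3 look.py
```

```text
tcp_pos: [0.5197, -0.2453, 0.1289]
contact_force: [-5.3, -0.9, 20.1]
tcp dock [ 0.0161 -0.0054  0.0924] F [-5.3 -0.9 20.1] t 10.0 0.023740012557514324
tool axes in dock [[-0.0, 1.0, -0.0], [1.0, 0.0, -0.0], [-0.0, -0.0, -1.0]]
scene canister dock x 0.0158 y -0.0036 z 0.0370 yaw -0.077 len 0.154 n 1400
```

Converted, 0.016 m / 0.5 = 0.032, 0.014 m / 0.5 = 0.028.

```bash
echo '{"sx": [-0.002,-0.004,-0.004],"sy": [0.016,0.028,0.032],"sz": [0.002,0.002,0.002],"rx": [0,0,0],"ry": [0,0,0],"rz": [0,0,0]}' > path.dat && python3 drive.py path.dat|egrep 'tcp|ct_force'; python3 go.py;python3 look.py
```

```text
tcp_pos: [0.522, -0.2326, 0.1294]
contact_force: [-13.8, -1.6, 36.9]
tcp dock [ 0.0291 -0.0061  0.0929] F [-13.8  -1.6  36.9] t 10.35 0.02406157158535246
tool axes in dock [[0.0, 1.0, -0.0], [1.0, -0.0, -0.0], [-0.0, -0.0, -1.0]]
scene canister dock x 0.0223 y -0.0036 z 0.0366 yaw -0.081 len 0.154 n 1426
```

Converted, 0.016 m / 0.5 = 0.032, 0.014 m / 0.5 = 0.028.

```bash
echo '{"sx": [0,-0.002,-0.002],"sy": [0.016,0.028,0.032],"sz": [-0.002,-0.003,-0.003],"rx": [0,0,0],"ry": [0,0,0],"rz": [0,0,0]}' > path.dat && python3 drive.py path.dat|egrep 'tcp|ct_force'; python3 go.py;python3 look.py
```

```text
tcp_pos: [0.5273, -0.2142, 0.1302]
contact_force: [-6.3, 0.7, 25.4]
tcp dock [ 0.0479 -0.0091  0.0937] F [-6.3  0.7 25.4] t 10.7 0.02394138121781458
tool axes in dock [[-0.0, 1.0, -0.0], [1.0, 0.0, -0.0], [-0.0, -0.0, -1.0]]
scene canister dock x 0.0324 y -0.0070 z 0.0364 yaw -0.077 len 0.155 n 1441
```

Converted, 0.018 m / 0.5 = 0.036, 0.015 m / 0.5 = 0.03.

```bash
echo '{"sx": [0,-0.002,-0.002,-0.002],"sy": [0.016,0.03,0.036,0.036],"sz": [0,0,0,0],"rx": [0,0,0,0],"ry": [0,0,0,0],"rz": [0,0,0,0]}' > path.dat && python3 drive.py path.dat|egrep 'tcp|ct_force'; python3 go.py;python3 look.py
```

```text
tcp_pos: [0.5313, -0.1945, 0.1294]
contact_force: [-2.3, 4.4, 18.8]
tcp dock [ 0.068  -0.0107  0.0929] F [-2.3  4.4 18.8] t 11.15 0.024028156759337317
tool axes in dock [[-0.0, 1.0, 0.0], [1.0, 0.0, -0.0], [-0.0, 0.0, -1.0]]
scene canister dock x 0.0429 y -0.0080 z 0.0368 yaw -0.073 len 0.154 n 1451
```

Converted, -0.06 m / 0.5 = -0.12, -0.04 m / 0.5 = -0.08.

```bash
echo '{"sx": [0,0,0,0],"sy": [0.006,0.006,0.006,0.006],"sz": [-0.03,-0.08,-0.12,-0.12],"rx": [0,0,0,0],"ry": [0,0,0,0],"rz": [0,0,0,0]}' > path.dat && python3 drive.py path.dat|egrep 'tcp|ct_force'; python3 go.py;python3 look.py; python3 -c "
import cv2,glob,os
f=max(glob.glob('pics/scene_*.png'),key=os.path.getmtime);cv2.imwrite('pics/c4.png',cv2.resize(cv2.imread(f)[210:350,235:425],None,fx=4,fy=4,interpolation=2))"
```

```text
tcp_pos: [0.5308, -0.1932, 0.1896]
contact_force: [0.4, -0.0, -0.5]
tcp dock [ 0.0693 -0.0101  0.1531] F [ 0.4 -0.  -0.5] t 11.6 0.023992462591378015
tool axes in dock [[-0.0, 1.0, -0.0], [1.0, 0.0, -0.0], [-0.0, -0.0, -1.0]]
scene canister dock x 0.0571 y -0.0076 z 0.0374 yaw -0.002 len 0.155 n 1572
```

View pics/c4.png

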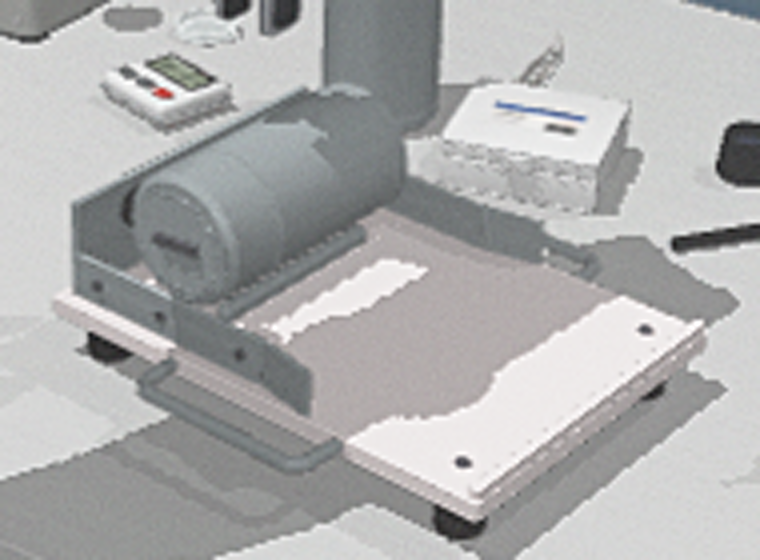

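The canister lies square against the bumpers, with the bar up behind it from (225,310) to (365,235).

Converted, -0.04 m / 0.5 = -0.08.

```bash
echo '{"sx": [0,0,0,0,0],"sy": [0,0,0,0,0],"sz": [-0.08,-0.08,-0.08,-0.08,-0.08],"rx": [0,0,0,0,0],"ry": [0,0,0,0,0],"rz": [0,0,0,0,0]}' > path.dat && python3 drive.py path.dat|egrep 'tcp|ct_force';python3 look.py; python3 -c "
from bench import r, vision, job
print(job.hand_in())"
```

```text
tcp_pos: [0.5284, -0.1925, 0.2256]
contact_force: [-0.4, -0.2, -0.1]
scene canister dock x 0.0574 y -0.0076 z 0.0375 yaw -0.005 len 0.154 n 1578
the job is handed in; nothing more can be done
None
```

The job is handed in, with no verdict printed: the canister is home, square against the end stop (measured 57 mm along the dock, 8 mm off the middle, 0.005 rad askew), with the catch bar up behind it and the hand clear.

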